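# Rebuild a curing-lamp module and hold its cover over the screw holes

## Task

Set (do not drop) the finned lamp block, light side up, into the pocket between the four posts of the lamp holder, then the orange spacer frame squarely on top of it. Then pick up the red cover plate by its black grip and finish while still holding it, level and still, about a centimetre above the posts and touching nothing but the fingers, its four holes lined up over the four threaded holes. Leave everything else on the counter where it is.

Things in the scene. Friction and masses are not known exactly. Their poses are not given: they have to be found in the camera images.
- nest: Lamp holder, fixed: grey base 130 (x) x 104 (y) x 8 mm, origin under its centre, z up; four L-shaped aluminium corner posts, 12 mm walls, tops at 62 mm, outside 101 x 75 mm. They bound a pocket 77 (x) x 51 (y) mm, floor at 8 mm. Between posts the pocket's sides are open to the floor: 44 mm gaps in the long sides (room for fingers), 24 mm in the short ones.
- lamp: Lamp block: dark finned heat sink, white board with yellow dots on top; 70 (x) x 44 (y) x 34 mm high, flat sides, about 0.28 kg, standing light side up. Origin at the centre of its underside, z up. Either way round fits. Seated, its underside is 8 mm above the counter.
- spacer: Orange rectangular frame, 70 (x) x 44 (y) x 16 mm high, wall 8 mm, open window, about 0.05 kg, lying flat. Origin at the centre of its underside, z up. Either way round fits. Seated on the lamp block, its underside is 42 mm above the counter, its top 4 mm below the post tops.
- cover: Red plate 114 (x) x 88 (y) x 5 mm, lying flat, about 0.18 kg. On its middle an upright black grip bar, 50 mm along x, 16 mm thick along y, from 5 to 35 mm above the underside. Four 12 mm through holes at x +-44.5, y +-31.5 mm. Origin at the centre of the underside, z up. Either way round fits.
- cover_hole_a (a point): Centre of the cover plate's hole at (+44.5, +31.5) mm in its frame, at its underside.
- cover_hole_b (a point): Centre of the cover plate's hole at (-44.5, +31.5) mm in its frame, at its underside.
- cover_hole_c (a point): Centre of the cover plate's hole at (-44.5, -31.5) mm in its frame, at its underside.
- cover_hole_d (a point): Centre of the cover plate's hole at (+44.5, -31.5) mm in its frame, at its underside.
- thread_a (a point): Threaded hole (6 mm, dark with brass rim) in the top of a post of the lamp holder, at (+44.5, +31.5, 62) mm in the holder's frame.
- thread_b (a point): Threaded hole (6 mm, dark with brass rim) in the top of a post of the lamp holder, at (-44.5, +31.5, 62) mm in the holder's frame.
- thread_c (a point): Threaded hole (6 mm, dark with brass rim) in the top of a post of the lamp holder, at (-44.5, -31.5, 62) mm in the holder's frame.
- thread_d (a point): Threaded hole (6 mm, dark with brass rim) in the top of a post of the lamp holder, at (+44.5, -31.5, 62) mm in the holder's frame.
- bottle: Bystander: amber bottle with white cap, 48 mm across, 110 mm tall; origin under its centre.
- screwdriver: Bystander: screwdriver lying flat, 170 mm long; origin about its middle, x towards the tip.
- screw_dish: Bystander: round steel dish with brass screws, 76 mm across, 14 mm high; origin under its centre.
- beaker: Bystander: clear beaker of steel dental instruments, 72 mm across, 155 mm tall with the instruments; origin under its centre.
- pliers: Bystander: pliers with blue handles lying flat, 125 mm long, 14 mm high; origin under the pivot.
Mind the look-alikes: they are no part of the job. What is shaped like the cover but grey is not meant. What is shaped like the nest but pink is not meant.

How it is judged:
On the way, in this order (a step that is already met when the one before it is completed fails the run):
1. the lamp block is seated in the pocket, light side up, and let go (z of lamp in the frame of nest between 0.005 and 0.011 m and x of lamp in the frame of nest between -0.006 and 0.006 m and y of lamp in the frame of nest between -0.006 and 0.006 m and angle between the x axis of lamp and the x axis of nest, either way round below 0.12 rad and angle between lamp's own z axis and vertical below 0.06 rad and contact force between lamp and the fingers below 0.2 N and linear speed of lamp below 0.03 m/s), for 0.2 s.
2. the spacer frame is seated on the lamp block in the pocket and let go (z of lamp in the frame of nest between 0.005 and 0.011 m and x of lamp in the frame of nest between -0.006 and 0.006 m and y of lamp in the frame of nest between -0.006 and 0.006 m and angle between the x axis of each of lamp, spacer and the x axis of nest, either way round below 0.12 rad and angle between each of lamp, spacer's own z axis and vertical below 0.06 rad and z of spacer in the frame of nest between 0.039 and 0.045 m and x of spacer in the frame of nest between -0.006 and 0.006 m and y of spacer in the frame of nest between -0.006 and 0.006 m and contact force between spacer and the fingers below 0.2 N and linear speed of spacer below 0.03 m/s), for 0.2 s.
At the end, for the whole second after the job is handed in: Lamp block and spacer stacked in the pocket (height 3 mm, x and y 6 mm, square 0.12 rad, tilt 0.06 rad); cover gripped, still, tilt under 0.08 rad, underside 3 to 22 mm above the posts, touching neither holder nor stack, each hole within 4.5 mm horizontally of its thread, either way round (z of lamp in the frame of nest between 0.005 and 0.011 m and x of lamp in the frame of nest between -0.006 and 0.006 m and y of lamp in the frame of nest between -0.006 and 0.006 m and angle between the x axis of each of lamp, spacer and the x axis of nest, either way round below 0.12 rad and angle between each of lamp, spacer's own z axis and vertical below 0.06 rad and z of spacer in the frame of nest between 0.039 and 0.045 m and x of spacer in the frame of nest between -0.006 and 0.006 m and y of spacer in the frame of nest between -0.006 and 0.006 m and ((horizontal distance between cover_hole_a and thread_a below 0.0045 m and horizontal distance between cover_hole_b and thread_b below 0.0045 m and horizontal distance between cover_hole_c and thread_c below 0.0045 m and horizontal distance between cover_hole_d and thread_d below 0.0045 m) or (horizontal distance between cover_hole_a and thread_c below 0.0045 m and horizontal distance between cover_hole_b and thread_d below 0.0045 m and horizontal distance between cover_hole_c and thread_a below 0.0045 m and horizontal distance between cover_hole_d and thread_b below 0.0045 m)) and z of cover in the frame of nest between 0.065 and 0.084 m and angle between cover's own z axis and vertical below 0.08 rad and linear speed of cover below 0.02 m/s and angular speed of cover below 0.15 rad/s and contact force between cover and the fingers above 1 N and contact force between cover and nest below 0.1 N and contact force between cover and lamp below 0.1 N and contact force between cover and spacer below 0.1 N); the arm keeps its last pose, push and grip.
It fails at once if the lamp block, spacer or cover is dropped (falls out of the fingers faster than 0.6 m/s, about 18 mm of fall) ((linear speed of lamp above 0.6 m/s and contact force between lamp and the fingers below 0.05 N) or (linear speed of spacer above 0.6 m/s and contact force between spacer and the fingers below 0.05 N) or (linear speed of cover above 0.6 m/s and contact force between cover and the fingers below 0.05 N)).
It fails at once if a bystander is pushed more than 30 mm (distance of any of bottle, screwdriver, screw_dish, beaker, pliers from where it was at the start of the episode above 0.03 m).
It fails at once if the bottle or the beaker is tipped over (angle between any of bottle, beaker's own z axis and vertical above 0.5 rad).
It also fails if it takes over 67 s, if anything falls off the work surface, if the arm or the gripper's body presses on something with over 40 N, if the wrist force passes 120 N, or if a joint passes its speed limit or range.

## Robot

A 6-joint arm with a two-finger parallel gripper is mounted at the origin on the work surface. World frame = base frame: x ahead of the robot, y to its left, z up, the work surface at z = 0. Lengths are in m, angles in rad, forces in N, time in s.
With the tool pointing down it reaches from about 0.325 to 0.925 m from the base axis. Payload 3.1 kg.
Tool frame: the origin (TCP) lies midway between the tips of the shut fingers; the grasp point (between the pads) lies 19 mm behind it; z points along the fingers, y is the line along which they close (so a half turn about z gives the same grasp; the last joint's range is limited). The gripper opens to 85 mm and grips with 20 to 120 N. Pads are 22 mm wide; open, the fingers measure 114 mm over their backs; the gripper's body (76 mm by 85 mm) begins 54 mm behind the grasp point. The pads swing forward as they close: fully open they stand 13 mm farther back than shut.
Start: joints at [-1.315, 0.217, 1.613, -0, 1.311, -0.112], TCP at [0.225, -0.583, 0.203] pointing down, gripper open.
Joint ranges: [-2.75, 2.75], [-0.78, 2.1], [0.31, 2.55], [-1.13, 4.27], [0.13, 2.63], [-2.58, 2.58]. Speed limits (rad/s): [2.79, 2.79, 3.14, 3.14, 3.14, 3.14].

## Interface

Orientations are given as a unit quaternion [x, y, z, w].
In Python, from plant import * gives the robot as it stands.
- The arm moves only by the tool servo_tool, never from a script. Its argument "increments" is a list that holds one entry, the list of rows, each a list of 7 numbers: the turn, a rotation vector about the world's x, y, z in rad, then the shift along the world's x, y, z in m, then the closure in counts, from 0 (fully open) to 255 (shut). In form: [[[rx, ry, rz, x, y, z, gripper], ...]]. A call has exactly 10 rows; each row is the pose to reach, as a shift and turn from the pose commanded when the call began; what a row does not reach only later rows make up. A row lasts 1/12 s, in which the tool goes at most 41.7 mm and 7.16 degrees, less where a joint would pass 70% of its speed; a pose out of reach is approached as far as the arm can. A call with a gripper value outside its range is refused whole. The fingers move at their own pace and stop on an object; the grip force is fixed at half the most. Time passes only in rows, so rows that repeat a pose let the fingers close, or fill a call up. It gives the time, the measured TCP pose, the force, the opening and the grip force at its end, in the units of the state.
- get_state(): the state, without advancing time (a new reading comes with each control period).
- capture(name): name is "side" or "top"; returns a dict with "frame" (480x640x3 uint8, red, green, blue), "z_map" (480x640 float32, m along the optical axis (not along the pixel's ray), 0 where there is no reading), "fovy" (degrees; the focal length in pixels is half the picture's height over the tangent of half this angle, whatever the lens; pixels are square), "cx", "cy" (the principal point, pixels), "cam_to_world" (4x4, takes a point from camera to world coordinates). Camera axes: x right, y down, z forward; pixel columns grow to the right and rows downward; lengths in m; the calibration is good to about 2 mm. A picture is of the moment at which its call begins.
- job_done(): hands the job in; it is judged then, once.
The state is a dict: "time_s": time; "qpos": joint angles; "dq": joint speeds; "effort": joint torques, N m; "ee_pos": TCP position; "orientation": TCP orientation; "contact_force": force on the tool from outside, world axes, zero at the start; "ft_torque": the same for the moment, N m; "width": opening from 0.0 (shut) to 1.0 (fully open); "gripper_force": force on a finger pad.
Only numpy, scipy, OpenCV 4.12 (cv2) and the standard library are available. Lean on these libraries where they do the work, as an engineer would, in place of code of your own. Each camera call takes 0.05 s, during which the arm holds its last target. There are 200 camera calls.

## Working session

There is one attempt and no reset: what is moved stays moved. The work goes in short steps, Python scripts to look and compute and a tool call to move; the robot and the scene stay as the last step left them, time stands still between calls to the robot, and variables do not carry over. Pictures are saved under pics/ and viewed, at most 10 in all, crops included, and the job is handed in when it is done.

Besides the shell and the picture viewer there is one more tool, called after "Request:" as a command line: name --argument value ..., lists and objects as JSON in quotes. servo_tool: Moves the arm, as the interface text tells. Its arguments: {"type":"object","properties":{"increments":{"type":"array","items":{"type":"array","items":{"type":"array","items":{"type":"number"}}}}},"required":["increments"]}

```bash
mkdir -p pics
cat > h.py <<'E'
from plant import *
import numpy as np, cv2
def cap(n):
    c=capture(n); c['f']=240/np.tan(np.radians(c['fovy'])/2); c['T']=np.array(c['cam_to_world']); return c
def cloud(c):
    v,u=np.mgrid[0:480,0:640]; z=c['z_map']
    P=np.stack([(u-c['cx'])/c['f']*z,(v-c['cy'])/c['f']*z,z],-1)
    W=P@c['T'][:3,:3].T+c['T'][:3,3]; W[z==0]=np.nan; return W
def ray(c,u,v,h):
    d=c['T'][:3,:3]@np.array([(u-c['cx'])/c['f'],(v-c['cy'])/c['f'],1]); o=c['T'][:3,3]
    return o+d*(h-o[2])/d[2]
def save(c,name,box=None,s=1):
    im=c['frame'][...,::-1]
    if box: im=im[box[1]:box[3],box[0]:box[2]]
    cv2.imwrite('pics/'+name,cv2.resize(im,None,fx=s,fy=s,interpolation=cv2.INTER_CUBIC))
E
python3 - <<'E'
from h import *
for n in('top','side'):
    c=cap(n); save(c,n+'0.png'); print(n,c['f'],c['T'].round(3).tolist())
s=get_state(); print(s)
E
```

```text
top 608.6116452763571 [[0.03, -0.977, 0.211, 0.263], [-1.0, -0.031, 0.002, -0.077], [0.005, -0.211, -0.977, 1.522], [0.0, 0.0, 0.0, 1.0]]
side 484.78642045280276 [[-0.998, -0.028, 0.048, 0.497], [-0.053, 0.746, -0.663, 0.621], [-0.017, -0.665, -0.747, 0.856], [0.0, 0.0, 0.0, 1.0]]
{'time_s': 0.1, 'qpos': array([-1.31520277e+00,  2.17675631e-01,  1.61476351e+00, -2.14397962e-05,
        1.31130417e+00, -1.12239516e-01]), 'dq': array([-0.00096874, -0.00395519, -0.00198247, -0.00031411,  0.00039959,
        0.00043628]), 'effort': array([-4.60813080e-04, -3.98075438e+01, -3.04969490e+01, -9.29756675e-05,
        4.24546015e-03, -1.62096904e-05]), 'ee_pos': array([ 0.22453695, -0.58242851,  0.20140614]), 'orientation': array([ 9.83133900e-01,  1.82884058e-01, -8.73418335e-05, -1.07182604e-03]), 'contact_force': array([ 1.0147526 , -0.36474209, -0.120328  ]), 'ft_torque': array([ 0.00491825, -0.01617979,  0.0060047 ]), 'gripper_force': 0.0, 'width': 0.9985438135296782}
```

View pics/top0.png

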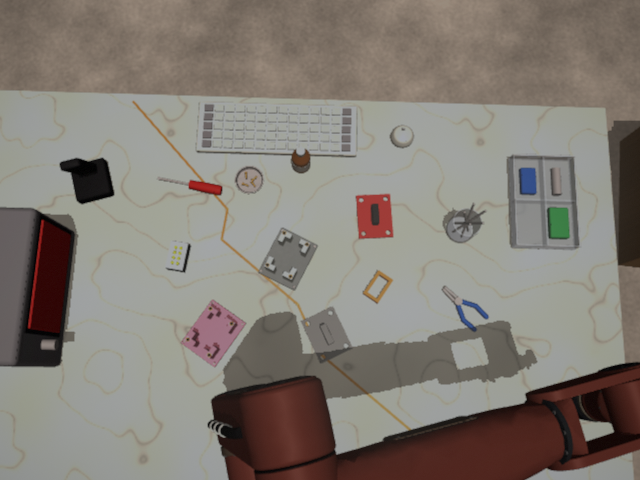

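View pics/side0.png

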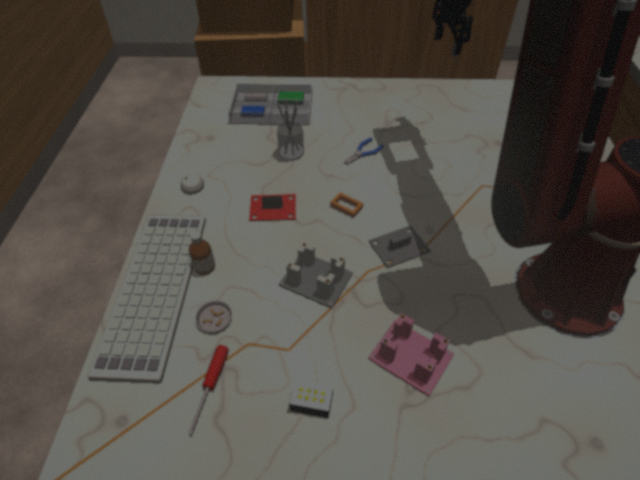

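The top view shows the lamp at (178,256), the grey holder at (288,258), the red cover at (375,216) and the spacer at (378,287). The look-alikes are the pink holder (214,333) and the grey plate (326,334). The task's cover is red and its nest is grey with aluminium posts, so (375,216) and (288,258) are the ones meant. I'll confirm this in one crop and measure.

```bash
cat > m.py <<'E'
from h import *
def rect(c,mask,h,roi,name):
    m=np.zeros((480,640),np.uint8); x0,y0,x1,y1=roi; m[y0:y1,x0:x1]=mask[y0:y1,x0:x1]*255
    m=cv2.morphologyEx(m,cv2.MORPH_CLOSE,np.ones((3,3)))
    cs=cv2.findContours(m,cv2.RETR_EXTERNAL,cv2.CHAIN_APPROX_NONE)[0]; k=max(cs,key=cv2.contourArea)
    W=np.array([ray(c,u,v,h)[:2] for u,v in k[:,0,:]])
    r=cv2.minAreaRect((W*1000).astype(np.float32)); b=cv2.boxPoints(r)
    e=[b[1]-b[0],b[2]-b[1]]; L=max(e,key=np.linalg.norm)
    a=np.degrees(np.arctan2(L[1],L[0])); a=(a+90)%180-90
    print(name,'ctr',np.round(r[0],1),'size',np.round(r[1],1),'ang',round(a,1)); return m
E
python3 - <<'E'
from m import *
for n,R in(('top',dict(l=(155,225,205,290),s=(355,260,400,310),c=(345,185,405,245),n=(250,215,325,300))),
           ('side',dict(l=(275,375,345,425),s=(320,185,370,225),c=(240,185,305,228),n=(270,235,360,310)))):
    c=cap(n); W=cloud(c); hsv=cv2.cvtColor(c['frame'],cv2.COLOR_RGB2HSV).astype(int); H,S,V=hsv[...,0],hsv[...,1],hsv[...,2]
    Z=W[...,2]
    for k,h in(('l',.034),('s',.016),('c',.005),('n',.062)):
        x0,y0,x1,y1=R[k]; z=Z[y0:y1,x0:x1]; print(n,k,'zmax pct',np.nanpercentile(z,[5,50,90,98]).round(4))
    rect(c,(Z>.028)&(Z<.045),.034,R['l'],n+' lamp'); 
    rect(c,(H>5)&(H<25)&(S>140),.016,R['s'],n+' spacer')
    rect(c,((H<6)|(H>174))&(S>130),.005,R['c'],n+' cover')
    m=(Z>.055); x0,y0,x1,y1=R['n']; q=np.zeros_like(m); q[y0:y1,x0:x1]=m[y0:y1,x0:x1]
    P=W[q]; r=cv2.minAreaRect((P[:,:2]*1000).astype(np.float32)); print(n,'posts',r,np.median(P[:,2]))
    nn,_,st,ce=cv2.connectedComponentsWithStats(q.astype(np.uint8))
    print([(ce[i].round(1).tolist(),int(st[i,4]),(ray(c,*ce[i],.062)*1000).round(1).tolist()) for i in range(1,nn) if st[i,4]>5])
    lampw=(S<60)&(V>150)&(Z>.02); rect(c,lampw,.034,R['l'],n+' lampwhite')
    if n=='top': save(c,'crop1.png',(150,180,410,375),3)
    else: save(c,'crop2.png',(240,180,380,320),4)
E
```

```text
top l zmax pct [-0.0045  0.0014  0.0335  0.038 ]
top s zmax pct [-0.0049  0.001   0.0127  0.0202]
top c zmax pct [-0.0042  0.0026  0.0092  0.0353]
top n zmax pct [-0.0044  0.0024  0.0137  0.0639]
top lamp ctr [527.4 261.5] size [46.4 71.1] ang -7.8
top spacer ctr [ 468.9 -238.2] size [39.8 67.3] ang -32.6
top cover ctr [ 652.7 -228.7] size [112.4  86.1] ang 4.5
top posts ((533.1328735351562, -12.774429321289062), (75.65184783935547, 101.24063110351562), 65.1677017211914) 0.06254687451242524
[([284.6, 236.0], 92, [579.6, -4.4, 62.0]), ([304.4, 245.9], 90, [556.6, -53.7, 62.0]), ([270.0, 263.8], 90, [509.4, 28.5, 62.0]), ([290.1, 273.9], 92, [486.3, -21.4, 62.0])]
top lampwhite ctr [529.6 264.1] size [40.7 66.7] ang -7.7
side l zmax pct [-0.0033  0.0001  0.0335  0.0351]
side s zmax pct [-0.0042 -0.0011  0.0122  0.0159]
side c zmax pct [-0.004  -0.0001  0.0062  0.0329]
side n zmax pct [-0.0036  0.0001  0.045   0.0612]
side lamp ctr [531.7 267.7] size [46.3 69.9] ang -7.9
side spacer ctr [ 471.3 -232.5] size [41.6 67.6] ang -34.4
side cover ctr [ 654.5 -224.3] size [108.4  83.5] ang 4.8
side posts ((537.2952880859375, -9.697135925292969), (79.30240631103516, 103.27825164794922), 64.7231216430664) 0.06028254573277475
[([305.3, 247.9], 115, [559.8, -46.6, 62.0]), ([337.2, 260.6], 117, [490.9, -14.7, 62.0]), ([292.5, 265.7], 122, [583.4, 2.5, 62.0]), ([325.5, 279.4], 130, [513.5, 35.0, 62.0])]Traceback (most recent call last):
  File "<stdin>", line 15, in <module>
  File "m.py", line 5, in rect
    cs=cv2.findContours(m,cv2.RETR_EXTERNAL,cv2.CHAIN_APPROX_NONE)[0]; k=max(cs,key=cv2.contourArea)
                                                                         ~~~^^^^^^^^^^^^^^^^^^^^^^^^
ValueError: max() iterable argument is empty
```

View pics/crop1.png

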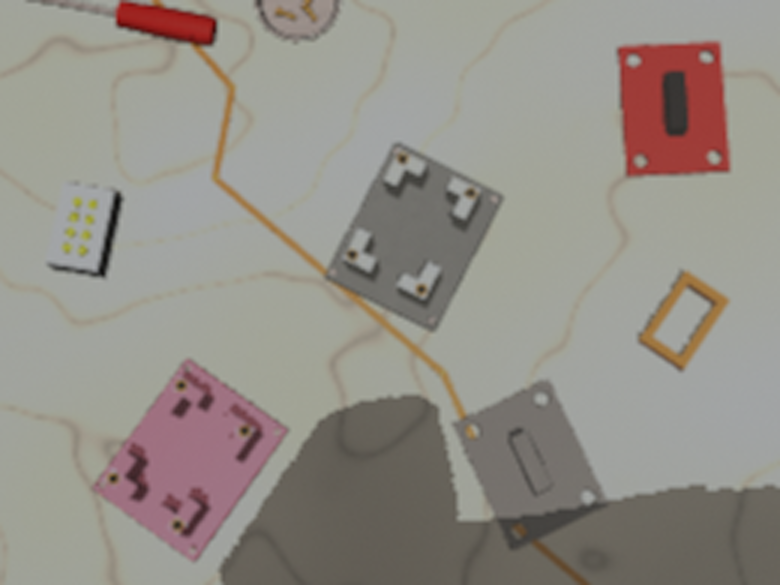

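The crop confirms the grey base with light posts at full-frame (288,258), the red cover with its black grip at (375,216), the spacer at (378,287) and the lamp at (178,256). I'm moving above the lamp.

Request:
servo_tool --increments '[[[0,0,-0.1,0.03,0.04,0,0],[0,0,-0.2,0.05,0.08,0,0],[0,0,-0.3,0.07,0.12,0,0],[0,0,-0.4,0.085,0.16,0,0],[0,0,-0.504,0.1,0.2,0,0],[0,0,-0.504,0.115,0.24,0,0],[0,0,-0.504,0.13,0.28,0,0],[0,0,-0.504,0.145,0.32,0,0],[0,0,-0.504,0.16,0.36,0,0],[0,0,-0.504,0.175,0.4,0,0]]]'

```text
time_s: 1.03
ee_pos: [0.3923, -0.2015, 0.2026]
orientation: [0.998, -0.068, 0.0, 0.0]
contact_force: [0.9, 0.1, -0.5]
width: 0.996
gripper_force: 0.0
```

Request:
servo_tool --increments '[[[0,0,0,0.013,0.04,0,0],[0,0,0,0.025,0.079,0,0],[0,0,0,0.037,0.119,0,0],[0,0,0,0.049,0.159,0,0],[0,0,0,0.061,0.198,0,0],[0,0,0,0.073,0.238,0,0],[0,0,0,0.085,0.278,0,0],[0,0,0,0.097,0.318,0,0],[0,0,0,0.109,0.357,0,0],[0,0,0,0.121,0.397,0,0]]]'

```text
time_s: 1.87
ee_pos: [0.5132, 0.1956, 0.2025]
orientation: [0.998, -0.068, 0.0, 0.0]
contact_force: [0.3, -0.8, 0.9]
width: 0.997
gripper_force: 0.0
```

Request:
servo_tool --increments '[[[0,0,0,0.009,0.03,-0.01,0],[0,0,0,0.01,0.05,-0.03,0],[0,0,0,0.01,0.05,-0.06,0],[0,0,0,0.01,0.05,-0.09,0],[0,0,0,0.01,0.05,-0.11,0],[0,0,0,0.01,0.05,-0.12,0],[0,0,0,0.01,0.05,-0.12,0],[0,0,0,0.01,0.05,-0.12,0],[0,0,0,0.01,0.05,-0.12,0],[0,0,0,0.01,0.05,-0.12,0]]]'

```text
time_s: 2.7
ee_pos: [0.525, 0.2439, 0.085]
orientation: [0.998, -0.068, 0.002, -0.001]
contact_force: [0.3, 0.1, -0.2]
width: 0.999
gripper_force: 0.0
```

Run:
```python
from h import *
s=get_state(); print(s['ee_pos'],s['orientation'],s['qpos'])
c=cap('side'); save(c,'s1.png',(230,300,410,440),4)
```

```text
[0.52503035 0.24391047 0.08496083] [ 9.97670066e-01 -6.81901038e-02  1.97457520e-03 -8.06517199e-04] [3.13673817e-01 2.45364992e-01 1.81648109e+00 2.83803847e-05
 1.07548077e+00 2.02094314e+00]
```

View pics/s1.png

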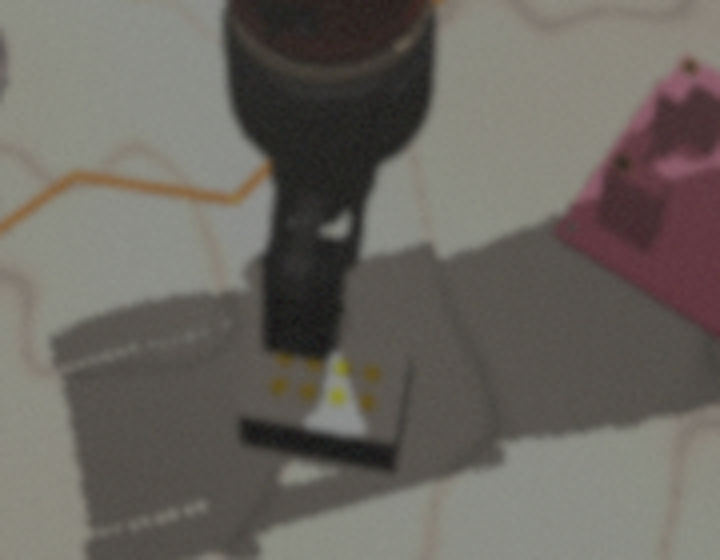

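The side view shows the open gripper above the lamp, short of it in +y by about 2 cm, which agrees with the measured TCP. I'll correct that and descend.

Request:
servo_tool --increments '[[[0,0,0,0.005,0.021,0,0],[0,0,0,0.005,0.021,0,0],[0,0,0,0.005,0.021,-0.02,0],[0,0,0,0.005,0.021,-0.04,0],[0,0,0,0.005,0.021,-0.055,0],[0,0,0,0.005,0.021,-0.065,0],[0,0,0,0.005,0.021,-0.072,0],[0,0,0,0.005,0.021,-0.076,0],[0,0,0,0.005,0.021,-0.076,0],[0,0,0,0.005,0.021,-0.076,0]]]'

```text
time_s: 3.58
ee_pos: [0.5288, 0.2646, 0.0073]
orientation: [0.998, -0.068, 0.001, -0.0]
contact_force: [0.1, -0.2, 0.2]
width: 1.004
gripper_force: 0.0
```

Request:
servo_tool --increments '[[[0,0,0,0,0,0,60],[0,0,0,0,0,0,100],[0,0,0,0,0,0,150],[0,0,0,0,0,0,200],[0,0,0,0,0,0,255],[0,0,0,0,0,0,255],[0,0,0,0,0,0,255],[0,0,0,0,0,0,255],[0,0,0,0,0,0,255],[0,0,0,0,0,0,255]]]'

```text
time_s: 4.42
ee_pos: [0.5281, 0.2645, 0.0066]
orientation: [0.998, -0.068, -0.0, 0.0]
contact_force: [0.2, 0.6, -0.1]
width: -0.001
gripper_force: 0.0
```

Run:
```python
from h import *
a=cap('side'); b=cap('top')
im=np.hstack([cv2.resize(a['frame'][330:450,230:390],(640,480)),]); 
t=cv2.resize(b['frame'][210:310,120:240],(480,400)); im=cv2.resize(im,(320*1,240)); 
can=np.zeros((400,800,3),np.uint8); can[:240,:320]=im; can[:,320:]=t
cv2.imwrite('pics/v4.png',can[...,::-1])
```

```text
(no output)
```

View pics/v4.png

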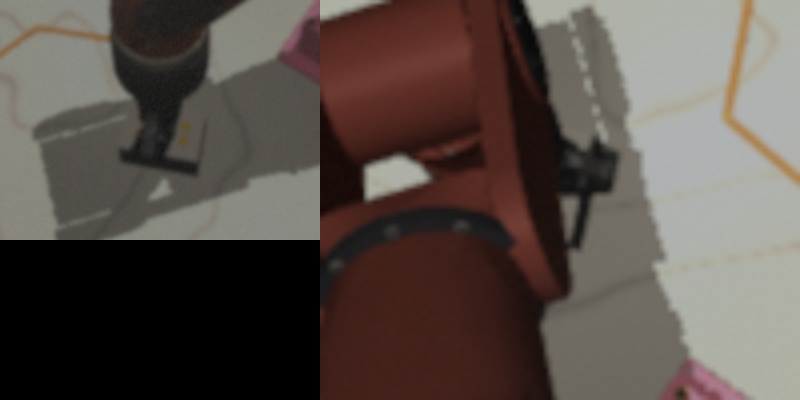

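The side crop shows the near finger overlapping the lamp, and the top crop shows the other finger at about (190,251), outside the lamp's -y side. A shut reading contradicts both, so I'll check depth before lifting.

Run:
```python
from h import *
s=get_state(); print(s['width'],s['gripper_force'],s['ft_torque'],s['ee_pos'])
for n in('side','top'):
    c=cap(n); W=cloud(c); 
    for z0,z1 in((.012,.028),(.028,.04),(.04,.055),(.055,.07)):
        m=(abs(W[...,0]-.53)<.05)&(abs(W[...,1]-.265)<.075)&(W[...,2]>z0)&(W[...,2]<z1)
        P=W[m]; 
        if len(P)<5: continue
        print(n,z0,len(P),'x',np.percentile(P[:,0],[3,50,97]).round(3),'y',np.percentile(P[:,1],[3,25,50,75,97]).round(3))
```

```text
-0.003322272439179218 0.0 [ 0.04593927 -0.06413431  0.01612005] [0.52811691 0.26446197 0.00658445]
side 0.012 113 x [0.496 0.521 0.567] y [0.262 0.284 0.289 0.291 0.293]
side 0.028 536 x [0.498 0.515 0.566] y [0.247 0.258 0.269 0.28  0.29 ]
side 0.04 8 x [0.519 0.52  0.522] y [0.263 0.27  0.271 0.275 0.276]
top 0.012 25 x [0.491 0.51  0.556] y [0.237 0.242 0.243 0.245 0.249]
top 0.028 62 x [0.494 0.517 0.56 ] y [0.237 0.243 0.245 0.248 0.253]
```

Run:
```python
from h import *
for n in('side','top'):
    c=cap(n); W=cloud(c); g=c['frame'].max(-1)
    print(n,'no-depth px',(c['z_map']==0).sum())
    for z0 in np.arange(.035,.16,.012):
        m=(abs(W[...,0]-.53)<.12)&(abs(W[...,1]-.265)<.12)&(W[...,2]>z0)&(W[...,2]<z0+.012)
        P=W[m]
        if len(P)>3: print(n,z0.round(3),len(P),'x',np.percentile(P[:,0],[3,50,97]).round(3),'y',np.percentile(P[:,1],[3,50,97]).round(3),int(np.median(g[m])))
```

```text
side no-depth px 1200
side 0.035 35 x [0.498 0.514 0.563] y [0.251 0.274 0.289] 88
side 0.047 6 x [0.52  0.521 0.523] y [0.27  0.273 0.274] 51
side 0.071 8 x [0.519 0.522 0.526] y [0.278 0.281 0.284] 36
side 0.083 41 x [0.522 0.526 0.542] y [0.282 0.291 0.302] 30
side 0.095 30 x [0.517 0.523 0.545] y [0.283 0.295 0.309] 32
side 0.107 23 x [0.516 0.524 0.548] y [0.283 0.306 0.325] 30
side 0.119 200 x [0.519 0.536 0.549] y [0.286 0.321 0.328] 35
side 0.131 89 x [0.515 0.536 0.542] y [0.288 0.309 0.317] 45
side 0.143 77 x [0.524 0.534 0.545] y [0.299 0.304 0.308] 34
side 0.155 62 x [0.507 0.534 0.548] y [0.295 0.303 0.305] 29
top no-depth px 1228
top 0.035 20 x [0.493 0.513 0.56 ] y [0.24  0.246 0.254] 108
top 0.083 10 x [0.51  0.513 0.521] y [0.234 0.238 0.242] 31
top 0.095 15 x [0.51  0.515 0.528] y [0.225 0.233 0.239] 22
top 0.107 10 x [0.508 0.513 0.532] y [0.214 0.221 0.23 ] 29
top 0.119 69 x [0.507 0.517 0.531] y [0.202 0.21  0.224] 40
top 0.131 35 x [0.51  0.52  0.525] y [0.204 0.217 0.225] 41
top 0.143 26 x [0.512 0.521 0.532] y [0.221 0.225 0.229] 34
top 0.155 10 x [0.513 0.522 0.53 ] y [0.224 0.226 0.228] 23
```

Run:
```python
from h import *
c=cap('side')
def pr(p): q=np.linalg.inv(c['T'])@np.r_[p,1]; return (c['cx']+c['f']*q[0]/q[2],c['cy']+c['f']*q[1]/q[2],q[2])
for z in(.2014,.2144,.2344,.2544,.2744): 
    print(z,[np.round(pr(np.array([.2245,-.5824,z])+s*np.array([np.cos(1.94),np.sin(1.94),0])*.05),1) for s in(-1,1)])
W=cloud(c); print('cam scale: current column of TCP')
for z in(.0066,.03,.05,.07,.1,.13): print(z,np.round(pr([.528,.2645,z]),1))
r=c['frame'][370:425,285:330].max(-1); np.set_printoptions(linewidth=250); print(r[::3,::3]); print(c['z_map'][370:425:3,285:330:3].round(3))
```

```text
0.2014 [array([434.9,  52.8,   1.3]), array([453.3,  71. ,   1.2])]
0.2144 [array([435.7,  48.2,   1.3]), array([454.3,  66.4,   1.2])]
0.2344 [array([437. ,  41. ,   1.3]), array([455.9,  59. ,   1.2])]
0.2544 [array([438.4,  33.6,   1.3]), array([457.6,  51.4,   1.2])]
0.2744 [array([439.7,  26.1,   1.3]), array([459.3,  43.7,   1.2])]
cam scale: current column of TCP
0.0066 [313.  400.5   0.9]
0.03 [312.8 395.1   0.9]
0.05 [312.6 390.2   0.8]
0.07 [312.4 385.2   0.8]
0.1 [312.1 377.4   0.8]
0.13 [311.8 369.1   0.8]
[[134 114  32  34  32  30  35  31  35  30  27  30  19  30  24]
 [136 136  84  31  29  20  32  29  28  27  27  32  29  35  29]
 [138 136 134  81  31  30  31  34  33  25  31  27  30  35  71]
 [133 130 125 114  61  20  32  29  34  27  27  28  49  79  90]
 [ 91  85  88  89  82  34  27  26  28  28  19  32  74  88  88]
 [ 86  84  88  91  88  40  32  31  30  32  27  30  83  86  88]
 [ 87 103 105  92  90  44  39  37  32  32  27  39  85  89  88]
 [ 94  90  89  90  89  75  44  42  29  26  25  61  91  93  89]
 [ 85  86  89  88  92  66  42  51  36  25  40  73  94  91  91]
 [ 88  85
[... 1689 characters left out ...]
0.744 0.746 0.754 0.84  0.84  0.842 0.842 0.841]
 [0.872 0.874 0.849 0.844 0.743 0.743 0.743 0.743 0.743 0.746 0.837 0.837 0.837 0.838 0.839]
 [0.872 0.871 0.857 0.854 0.853 0.746 0.744 0.742 0.743 0.844 0.838 0.834 0.834 0.835 0.833]
 [0.867 0.867 0.867 0.868 0.863 0.86  0.857 0.856 0.855 0.853 0.849 0.843 0.843 0.84  0.837]
 [0.865 0.862 0.865 0.863 0.864 0.862 0.865 0.863 0.863 0.86  0.856 0.856 0.852 0.851 0.845]
 [0.86  0.857 0.859 0.86  0.858 0.859 0.86  0.86  0.    0.857 0.863 0.859 0.86  0.858 0.858]
 [0.856 0.858 0.856 0.855 0.856 0.858 0.857 0.855 0.854 0.856 0.854 0.855 0.854 0.854 0.854]
 [0.853 0.853 0.851 0.851 0.851 0.849 0.851 0.85  0.85  0.849 0.853 0.852 0.85  0.851 0.852]]
```

Run:
```python
import cv2
im=cv2.imread('pics/side0.png')[0:80,400:520]; cv2.imwrite('pics/v5.png',cv2.resize(im,None,fx=5,fy=5,interpolation=2))
```

```text
(no output)
```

View pics/v5.png

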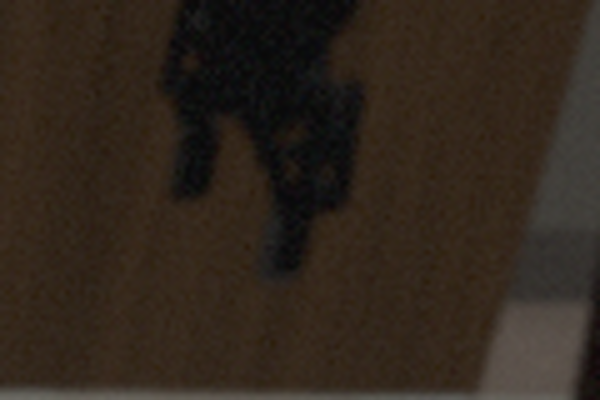

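At the start, the tips in side0 were at (438,39) and (457,55). Ray geometry puts them at z≈0.243, but the reported TCP plus retraction gives 0.214. So the true TCP is about 29 mm higher than reported, with x and y agreeing. The fingers therefore shut just above the lamp top (0.0066+0.029≈0.036), which explains the empty reading. I'll open, go about 28 mm lower while watching the force, and close again.

Request:
servo_tool --increments '[[[0,0,0,0,0,0.01,0],[0,0,0,0,0,0.01,0],[0,0,0,0,0,0.01,0],[0,0,0,0,0,0.01,0],[0,0,0,0,0,0.01,0],[0,0,0,0,0,0.01,0],[0,0,0,0,0,0.005,0],[0,0,0,0,0,0,0],[0,0,0,0,0,-0.005,0],[0,0,0,0,0,-0.008,0]]]'

```text
time_s: 5.6
ee_pos: [0.5272, 0.2641, -0.0028]
orientation: [0.998, -0.068, -0.001, 0.0]
contact_force: [-0.7, -0.4, 0.9]
width: 1.002
gripper_force: 0.0
```

Request:
servo_tool --increments '[[[0,0,0,0,0,-0.002,0],[0,0,0,0,0,-0.004,0],[0,0,0,0,0,-0.007,0],[0,0,0,0,0,-0.01,0],[0,0,0,0,0,-0.013,0],[0,0,0,0,0,-0.016,0],[0,0,0,0,0,-0.018,0],[0,0,0,0,0,-0.02,0],[0,0,0,0,0,-0.02,0],[0,0,0,0,0,-0.02,0]]]'

```text
time_s: 6.43
ee_pos: [0.528, 0.2644, -0.0215]
orientation: [0.998, -0.068, -0.0, 0.0]
contact_force: [-0.7, 0.6, 0.1]
width: 0.999
gripper_force: 0.0
```

No contact, which agrees with the offset. Closing now.

Request:
servo_tool --increments '[[[0,0,0,0,0,0,60],[0,0,0,0,0,0,100],[0,0,0,0,0,0,150],[0,0,0,0,0,0,200],[0,0,0,0,0,0,255],[0,0,0,0,0,0,255],[0,0,0,0,0,0,255],[0,0,0,0,0,0,255],[0,0,0,0,0,0,255],[0,0,0,0,0,0,255]]]'

```text
time_s: 7.27
ee_pos: [0.5287, 0.2646, -0.0209]
orientation: [0.998, -0.068, 0.001, -0.0]
contact_force: [0.5, 0.1, 3.3]
width: 0.508
gripper_force: 64.2
```

Gripped: the opening is 0.508×85 ≈ 43 mm, matching the lamp's 44 mm. Lift, then carry and turn.

Request:
servo_tool --increments '[[[0,0,0,0,0,0.01,255],[0,0,0,0,0,0.03,255],[0,0,0,0,0,0.055,255],[0,0,0,0,0,0.08,255],[0,0,0,0,-0.01,0.1,255],[0,0,-0.05,0,-0.03,0.105,255],[0,0,-0.1,0,-0.06,0.105,255],[0,0,-0.15,0,-0.09,0.105,255],[0,0,-0.2,0,-0.12,0.105,255],[0,0,-0.25,0.002,-0.15,0.105,255]]]'

```text
time_s: 8.1
ee_pos: [0.5276, 0.1133, 0.0824]
orientation: [0.981, -0.193, -0.002, 0.0]
contact_force: [0.2, -1.2, -3.3]
width: 0.503
gripper_force: 63.5
```

Request:
servo_tool --increments '[[[0,0,-0.03,0.001,-0.03,0,255],[0,0,-0.052,0.002,-0.06,0,255],[0,0,-0.052,0.003,-0.085,0,255],[0,0,-0.052,0.003,-0.105,0,255],[0,0,-0.052,0.003,-0.118,0,255],[0,0,-0.052,0.003,-0.1245,0,255],[0,0,-0.052,0.003,-0.1245,0,255],[0,0,-0.052,0.003,-0.1245,0,255],[0,0,-0.052,0.003,-0.1245,0,255],[0,0,-0.052,0.003,-0.1245,0,255]]]'

```text
time_s: 8.93
ee_pos: [0.533, -0.0089, 0.0835]
orientation: [0.976, -0.217, -0.0, -0.0]
contact_force: [-0.7, -0.4, -3.1]
width: 0.503
gripper_force: 63.5
```

Run:
```python
from h import *
s=get_state(); print(s['ee_pos'],s['orientation'],s['width'],s['gripper_force'])
a=cap('side'); b=cap('top')
x=cv2.resize(a['frame'][190:330,240:400],(640,560),interpolation=2)
cv2.imwrite('pics/v6.png',x[...,::-1])
W=cloud(a); Z=W[...,2]
m=(abs(W[...,0]-.534)<.06)&(abs(W[...,1]+.01)<.06)
for z0,z1 in((.075,.1),(.1,.115),(.115,.125)):
    P=W[m&(Z>z0)&(Z<z1)]; print(z0,len(P),P.mean(0).round(4) if len(P) else '', P.min(0).round(3),P.max(0).round(3))
```

```text
[ 0.53295577 -0.00885085  0.08346601] [ 9.76250205e-01 -2.16645894e-01 -2.27855412e-04 -2.03146291e-04] 0.5033698437624929 63.49599480628967Traceback (most recent call last):
  File "<stdin>", line 9, in <module>
    return umr_minimum(a, axis, None, out, keepdims, initial, where)
ValueError: zero-size array to reduction operation minimum which has no identity
```

View pics/v6.png

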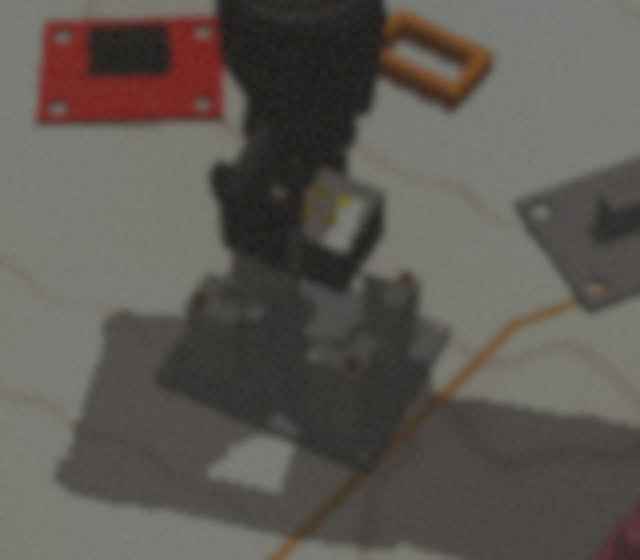

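The side view shows the lamp held level above the holder, square to it, with its -x end face visible at px (335,239)–(327,255). I'll check that end against the pocket in the same camera.

Run:
```python
from h import *
a=cap('side'); W=cloud(a)
ax=np.array([np.cos(np.radians(-25.1)),np.sin(np.radians(-25.1))]); ay=np.array([-ax[1],ax[0]]); ctr=np.array([.5369,-.006])
d=(W[...,:2]-ctr); X=d@ax; Y=d@ay; Z=W[...,2]
m=(abs(Z-.137)<.006)&(abs(X)<.06)&(abs(Y)<.04); m[:, :312]=0; m[:225]=0;m[258:]=0
P=np.c_[X[m],Y[m],Z[m]]*1000; print(len(P),np.percentile(P,[0,3,10,50,90,97,100],axis=0).round(1))
# end face: points below top
m2=(Z>.106)&(Z<.13)&(X<-.02)&(X>-.06)&(abs(Y)<.035); m2[:,:312]=0; P=np.c_[X[m2],Y[m2],Z[m2]]*1000; print(len(P),np.percentile(P,[3,25,50,75,97],axis=0).round(1) if len(P) else'')
for p in((335,239),(327.5,255.5)):
    w=ray(a,*p,.138)[:2]-ctr; print(w@ax*1000,w@ay*1000)
```

```text
340 [[-36.  -28.3 131. ]
 [-34.8 -22.9 132. ]
 [-33.  -20.6 134.6]
 [-19.5  -1.3 137.1]
 [ -6.2  19.6 139. ]
 [ -2.   23.4 140.1]
 [ 12.2  27.6 143. ]]
124 [[-35.2 -21.9 107.3]
 [-34.6  -3.7 112.5]
 [-34.   15.1 118. ]
 [-27.6  20.5 123.8]
 [-20.6  22.1 128.3]]
-35.55693340648089 -18.808448424457072
-41.41647672239703 25.28278881435684
```

The lamp is centred over the pocket to within about 1 mm (end at -35, sides ±22). Lowering.

Request:
servo_tool --increments '[[[0,0,0,0,0,-0.01,255],[0,0,0,0,0,-0.025,255],[0,0,0,0,0,-0.035,255],[0,0,0,0,0,-0.045,255],[0,0,0,0,0,-0.055,255],[0,0,0,0,0,-0.065,255],[0,0,0,0,0,-0.075,255],[0,0,0,0,0,-0.085,255],[0,0,0,0,0,-0.09,255],[0,0,0,0,0,-0.093,255]]]'

```text
time_s: 9.92
ee_pos: [0.5323, -0.0099, -0.0107]
orientation: [0.976, -0.217, -0.001, 0.0]
contact_force: [0.4, -0.3, -2.8]
width: 0.499
gripper_force: 63.5
```

Request:
servo_tool --increments '[[[0,0,0,0,0,-0.001,255],[0,0,0,0,0,-0.002,255],[0,0,0,0,0,-0.003,255],[0,0,0,0,0,-0.003,255],[0,0,0,0,0,-0.003,255],[0,0,0,0,0,-0.003,255],[0,0,0,0,0,-0.003,255],[0,0,0,0,0,-0.003,255],[0,0,0,0,0,-0.003,255],[0,0,0,0,0,-0.003,255]]]'

```text
time_s: 10.75
ee_pos: [0.5331, -0.01, -0.0124]
orientation: [0.976, -0.217, 0.0, -0.0]
contact_force: [0.3, 0.6, -2.5]
width: 0.501
gripper_force: 63.5
```

Request:
servo_tool --increments '[[[0,0,0,0,0,-0.0005,255],[0,0,0,0,0,-0.001,255],[0,0,0,0,0,-0.001,255],[0,0,0,0,0,-0.001,255],[0,0,0,0,0,-0.001,200],[0,0,0,0,0,-0.001,100],[0,0,0,0,0,-0.001,40],[0,0,0,0,0,-0.001,0],[0,0,0,0,0,-0.001,0],[0,0,0,0,0,-0.001,0]]]'

```text
time_s: 11.58
ee_pos: [0.5334, -0.0101, -0.0133]
orientation: [0.976, -0.217, 0.0, -0.0]
contact_force: [0.1, -0.3, -0.2]
width: 0.999
gripper_force: 0.0
```

Request:
servo_tool --increments '[[[0,0,0,0,0,0,0],[0,0,0,0,0,0,0],[0,0,0,0,0,0,0],[0,0,0,0,0,0.02,0],[0,0,0,0,0,0.05,0],[0,0,0,0,0,0.08,0],[0,0,0,0,0,0.11,0],[0,0,0,0,0,0.14,0],[0,0,0,0,0,0.16,0],[0,0,0,0,0,0.16,0]]]'

```text
time_s: 12.42
ee_pos: [0.5375, -0.0106, 0.1527]
orientation: [0.976, -0.217, 0.006, -0.0]
contact_force: [1.3, 0.1, 1.3]
width: 0.998
gripper_force: 0.0
```

The lamp was let go on contact. Now over to the spacer at about (0.4685,-0.236), yaw -33.5°, in the robot frame as set by the seated lamp.

Request:
servo_tool --increments '[[[0,0,-0.03,-0.01,-0.03,0,0],[0,0,-0.06,-0.021,-0.069,0,0],[0,0,-0.09,-0.032,-0.108,0,0],[0,0,-0.12,-0.043,-0.146,0,0],[0,0,-0.147,-0.054,-0.184,0,0],[0,0,-0.147,-0.064,-0.215,0,0],[0,0,-0.147,-0.066,-0.226,0,0],[0,0,-0.147,-0.066,-0.226,-0.02,0],[0,0,-0.147,-0.066,-0.226,-0.05,0],[0,0,-0.147,-0.066,-0.226,-0.08,0]]]'

```text
time_s: 13.25
ee_pos: [0.4678, -0.2366, 0.066]
orientation: [0.957, -0.289, 0.001, 0.0]
contact_force: [-0.5, 0.1, -0.2]
width: 0.999
gripper_force: 0.0
```

Run:
```python
from m import *
s=get_state(); print(s['ee_pos'],s['orientation'])
for n,roi,off in(('top',(340,250,420,320),(.4,2.6)),('side',(300,170,390,240),(-3.5,-4.1))):
    c=cap(n); hsv=cv2.cvtColor(c['frame'],cv2.COLOR_RGB2HSV).astype(int); W=cloud(c)
    rect(c,(hsv[...,0]>5)&(hsv[...,0]<25)&(hsv[...,1]>130)&(W[...,2]<.04),.016,roi,n+' spacer')
    # lamp seated
    P=W[(abs(W[...,0]-.535)<.06)&(abs(W[...,1]+.01)<.06)&(W[...,2]>.036)&(W[...,2]<.05)]
    print('lamp z',np.median(P[:,2]),len(P),P.mean(0).round(4))
```

```text
[ 0.46779605 -0.23656048  0.06601842] [ 9.57345433e-01 -2.88943536e-01  1.15997884e-03  9.26485839e-05]
top spacer ctr [ 473.7 -220.1] size [ 5.5 15.4] ang -32.5
lamp z 0.042737491158805874 547 [ 0.5328 -0.0117  0.0429]
side spacer ctr [ 470.3 -231.7] size [46.6 67.6] ang -29.4
lamp z 0.04098574399038468 758 [ 0.5366 -0.0071  0.0415]
```

The lamp top is at 0.042, so it is seated. Descending on the spacer.

Request:
servo_tool --increments '[[[0,0,0,0,0,-0.02,0],[0,0,0,0,0,-0.04,0],[0,0,0,0,0,-0.055,0],[0,0,0,0,0,-0.07,0],[0,0,0,0,0,-0.08,0],[0,0,0,0,0,-0.087,0],[0,0,0,0,0,-0.092,0],[0,0,0,0,0,-0.092,0],[0,0,0,0,0,-0.092,0],[0,0,0,0,0,-0.092,0]]]'

```text
time_s: 14.18
ee_pos: [0.4679, -0.2365, -0.0245]
orientation: [0.958, -0.288, 0.001, 0.0]
contact_force: [-0.4, -0.7, 0.6]
width: 0.995
gripper_force: 0.0
```

Request:
servo_tool --increments '[[[0,0,0,0,0,0,60],[0,0,0,0,0,0,100],[0,0,0,0,0,0,150],[0,0,0,0,0,0,200],[0,0,0,0,0,0,255],[0,0,0,0,0,0,255],[0,0,0,0,0,0,255],[0,0,0,0,0,0,255],[0,0,0,0,0,0,255],[0,0,0,0,0,0,255]]]'

```text
time_s: 15.02
ee_pos: [0.4679, -0.2366, -0.0246]
orientation: [0.957, -0.288, 0.001, 0.0]
contact_force: [-0.5, 1.2, 4.9]
width: 0.494
gripper_force: 62.0
```

Gripped. Lift and carry to the holder.

Request:
servo_tool --increments '[[[0,0,0,0,0,0.01,255],[0,0,0,0,0,0.03,255],[0,0,0,0,0,0.06,255],[0,0,0,0,0,0.09,255],[0,0,0.03,0.003,0.01,0.105,255],[0,0,0.06,0.012,0.04,0.105,255],[0,0,0.09,0.022,0.075,0.105,255],[0,0,0.12,0.032,0.112,0.105,255],[0,0,0.147,0.043,0.15,0.105,255],[0,0,0.147,0.054,0.185,0.105,255]]]'

```text
time_s: 15.85
ee_pos: [0.5203, -0.0489, 0.0794]
orientation: [0.976, -0.217, -0.001, -0.0]
contact_force: [0.2, 0.3, -0.2]
width: 0.494
gripper_force: 61.3
```

Request:
servo_tool --increments '[[[0,0,0,0.007,0.025,0,255],[0,0,0,0.011,0.039,0,255],[0,0,0,0.0115,0.0415,0,255],[0,0,0,0.0115,0.0415,0,255],[0,0,0,0.0115,0.0415,0,255],[0,0,0,0.0115,0.0415,0,255],[0,0,0,0.0115,0.0415,0,255],[0,0,0,0.0115,0.0415,0,255],[0,0,0,0.0115,0.0415,0,255],[0,0,0,0.0115,0.0415,0,255]]]'

```text
time_s: 16.68
ee_pos: [0.5326, -0.0101, 0.0796]
orientation: [0.976, -0.218, -0.0, 0.0]
contact_force: [-0.6, -0.1, -1.6]
width: 0.495
gripper_force: 61.4
```

Run:
```python
from h import *
s=get_state(); print(s['ee_pos'],2*np.degrees(np.arctan2(s['orientation'][1],s['orientation'][0])),s['width'],s['gripper_force'])
a=cap('side'); W=cloud(a); hsv=cv2.cvtColor(a['frame'],cv2.COLOR_RGB2HSV).astype(int)
cv2.imwrite('pics/v7.png',cv2.resize(a['frame'][190:330,240:400],(640,560),interpolation=2)[...,::-1])
ax=np.array([np.cos(np.radians(-25.1)),np.sin(np.radians(-25.1))]); ay=np.array([-ax[1],ax[0]]); ctr=np.array([.5369,-.006])
d=(W[...,:2]-ctr); X=d@ax; Y=d@ay; Z=W[...,2]
m=(hsv[...,0]>5)&(hsv[...,0]<25)&(hsv[...,1]>130)&(Z>.09)&(Z<.14)&(abs(X)<.06)&(abs(Y)<.05)
P=np.c_[X[m],Y[m],Z[m]]*1000; print(len(P),np.percentile(P,[0,3,10,50,90,97,100],axis=0).round(1))
for lo,hi in((-40,-30),(-30,-20),(-20,-10),(20,30),(30,40)):
    q=P[(P[:,0]>lo)&(P[:,0]<hi)]
    if len(q): print(lo,len(q),np.percentile(q[:,2],[50,90]).round(1))
```

```text
[ 0.53256863 -0.01011453  0.07962048] -25.164869402849018 0.4951225179989869 61.35232329368591
146 [[-33.3 -23.9 108.2]
 [-32.8 -23.  112.1]
 [-31.5 -20.5 116.4]
 [-23.1  -9.5 118.5]
 [ -2.4  18.9 120.5]
 [  2.8  20.4 121.4]
 [ 23.7  21.2 122.7]]
-40 33 [119.1 120.9]
-30 55 [118.5 120.3]
-20 26 [118.5 120.4]
20 1 [108.2 108.2]
```

View pics/v7.png

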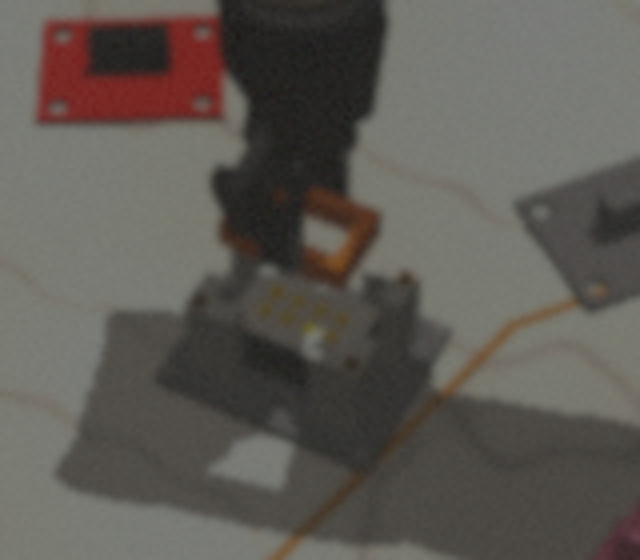

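The side view shows the spacer level at px (300–335, 237–260) above the seated lamp, about 1.5 mm toward +x along the holder. I'll correct that and lower.

Request:
servo_tool --increments '[[[0,0,0,-0.001,0.0008,-0.005,255],[0,0,0,-0.001,0.0008,-0.015,255],[0,0,0,-0.001,0.0008,-0.025,255],[0,0,0,-0.001,0.0008,-0.035,255],[0,0,0,-0.001,0.0008,-0.044,255],[0,0,0,-0.001,0.0008,-0.052,255],[0,0,0,-0.001,0.0008,-0.057,255],[0,0,0,-0.001,0.0008,-0.06,255],[0,0,0,-0.001,0.0008,-0.06,255],[0,0,0,-0.001,0.0008,-0.06,255]]]'

```text
time_s: 17.57
ee_pos: [0.5318, -0.0087, 0.0196]
orientation: [0.976, -0.217, 0.0, -0.0]
contact_force: [0.7, -0.5, 0.3]
width: 0.495
gripper_force: 61.4
```

Request:
servo_tool --increments '[[[0,0,0,0,0,-0.0005,255],[0,0,0,0,0,-0.001,255],[0,0,0,0,0,-0.0015,255],[0,0,0,0,0,-0.0015,255],[0,0,0,0,0,-0.0015,255],[0,0,0,0,0,-0.0015,255],[0,0,0,0,0,-0.0015,255],[0,0,0,0,0,-0.0015,255],[0,0,0,0,0,-0.0015,255],[0,0,0,0,0,-0.0015,255]]]'

```text
time_s: 18.4
ee_pos: [0.5317, -0.0088, 0.0181]
orientation: [0.976, -0.217, 0.0, -0.0]
contact_force: [-0.1, -0.4, -0.1]
width: 0.493
gripper_force: 61.4
```

Go 1 mm more, then release and retreat.

Request:
servo_tool --increments '[[[0,0,0,0,0,-0.0005,255],[0,0,0,0,0,-0.001,255],[0,0,0,0,0,-0.001,255],[0,0,0,0,0,-0.001,255],[0,0,0,0,0,-0.001,200],[0,0,0,0,0,-0.001,100],[0,0,0,0,0,-0.001,40],[0,0,0,0,0,-0.001,0],[0,0,0,0,0,-0.001,0],[0,0,0,0,0,-0.001,0]]]'

```text
time_s: 19.23
ee_pos: [0.5316, -0.0087, 0.017]
orientation: [0.976, -0.217, -0.0, -0.0]
contact_force: [-0.3, 0.6, 0.5]
width: 1.003
gripper_force: 0.0
```

Request:
servo_tool --increments '[[[0,0,0,0,0,0,0],[0,0,0,0,0,0,0],[0,0,0,0,0,0,0],[0,0,0,0,0,0.015,0],[0,0,0,0,0,0.035,0],[0,0,0,0,0,0.065,0],[0,0,0,0,0,0.095,0],[0,0,0,0,0,0.125,0],[0,0,0,0,0,0.13,0],[0,0,0,0,0,0.13,0]]]'

```text
time_s: 20.07
ee_pos: [0.5343, -0.0091, 0.1505]
orientation: [0.976, -0.217, 0.004, -0.0]
contact_force: [-0.2, 0.5, 0.0]
width: 0.995
gripper_force: 0.0
```

Request:
servo_tool --increments '[[[0,0,0.08,0.015,-0.025,0,0],[0,0,0.16,0.033,-0.06,0,0],[0,0,0.24,0.051,-0.094,0,0],[0,0,0.32,0.07,-0.128,0,0],[0,0,0.4,0.088,-0.162,0,0],[0,0,0.47,0.106,-0.195,0,0],[0,0,0.518,0.12,-0.2185,0,0],[0,0,0.518,0.12,-0.2185,0,0],[0,0,0.518,0.12,-0.2185,0,0],[0,0,0.518,0.12,-0.2185,0,0]]]'

```text
time_s: 20.9
ee_pos: [0.65, -0.2262, 0.1445]
orientation: [0.999, 0.04, -0.002, -0.001]
contact_force: [0.2, 0.8, 1.1]
width: 1.002
gripper_force: 0.0
```

Run:
```python
from m import *
s=get_state(); print(s['ee_pos'],2*np.degrees(np.arctan2(s['orientation'][1],s['orientation'][0])))
for n,rs,rc,off in(('top',(250,215,325,300),(345,185,405,245),(.4,2.6)),('side',(270,235,360,310),(240,185,305,228),(-3.5,-4.1))):
    c=cap(n); hsv=cv2.cvtColor(c['frame'],cv2.COLOR_RGB2HSV).astype(int);H,S=hsv[...,0],hsv[...,1]; Z=cloud(c)[...,2]
    try: rect(c,(H>5)&(H<25)&(S>130)&(Z>.045),.058,rs,n+' spacer'); print('spacer z',np.nanmedian(Z[rs[1]:rs[3],rs[0]:rs[2]][((H>5)&(H<25)&(S>130)&(Z>.045))[rs[1]:rs[3],rs[0]:rs[2]]]))
    except Exception as e: print(n,e)
    try: rect(c,((H<6)|(H>174))&(S>130)&(Z<.02),.005,rc,n+' cover')
    except Exception as e: print(n,e)
```

```text
[ 0.65003936 -0.22624569  0.14450653] 4.532347784491383
top spacer ctr [533.9  -9.6] size [44.1 70. ] ang -24.2
spacer z 0.05860600682804584
top max() iterable argument is empty
side spacer ctr [536.9  -4.3] size [47.7 72.3] ang -25.9
spacer z 0.05626153178154669
side cover ctr [ 654.  -224.8] size [107.6  82.2] ang 5.0
```

The spacer is seated (top at about 0.058, centred). Descending onto the cover grip.

Request:
servo_tool --increments '[[[0,0,0,0,0,-0.03,0],[0,0,0,0,0,-0.06,0],[0,0,0,0,0,-0.085,0],[0,0,0,0,0,-0.105,0],[0,0,0,0,0,-0.125,0],[0,0,0,0,0,-0.14,0],[0,0,0,0,0,-0.15,0],[0,0,0,0,0,-0.157,0],[0,0,0,0,0,-0.161,0],[0,0,0,0,0,-0.161,0]]]'

```text
time_s: 21.83
ee_pos: [0.6516, -0.227, -0.0141]
orientation: [0.999, 0.04, -0.0, -0.0]
contact_force: [0.2, -0.3, 0.2]
width: 0.997
gripper_force: 0.0
```

Request:
servo_tool --increments '[[[0,0,0,0,0,0,60],[0,0,0,0,0,0,100],[0,0,0,0,0,0,150],[0,0,0,0,0,0,200],[0,0,0,0,0,0,255],[0,0,0,0,0,0,255],[0,0,0,0,0,0,255],[0,0,0,0,0,0,255],[0,0,0,0,0,0,255],[0,0,0,0,0,0,255]]]'

```text
time_s: 22.67
ee_pos: [0.6523, -0.2277, -0.0131]
orientation: [0.999, 0.04, 0.001, 0.0]
contact_force: [0.8, -1.6, 3.5]
width: 0.172
gripper_force: 62.7
```

Gripped: about 15 mm on the 16 mm bar. Lift and carry.

Request:
servo_tool --increments '[[[0,0,0,0,0,0.01,255],[0,0,0,0,0,0.03,255],[0,0,0,0,0,0.06,255],[0,0,0,0,0,0.09,255],[0,0,0,0,0.005,0.11,255],[0,0,-0.05,-0.01,0.02,0.112,255],[0,0,-0.12,-0.024,0.045,0.112,255],[0,0,-0.19,-0.038,0.072,0.112,255],[0,0,-0.26,-0.054,0.1,0.112,255],[0,0,-0.33,-0.07,0.13,0.112,255]]]'

```text
time_s: 23.5
ee_pos: [0.5796, -0.096, 0.0971]
orientation: [0.992, -0.127, -0.001, -0.0]
contact_force: [1.0, 0.6, -2.2]
width: 0.172
gripper_force: 62.0
```

Request:
servo_tool --increments '[[[0,0,-0.06,-0.015,0.027,0,255],[0,0,-0.11,-0.028,0.05,0,255],[0,0,-0.15,-0.038,0.068,0,255],[0,0,-0.18,-0.045,0.08,0,255],[0,0,-0.188,-0.0485,0.087,0,255],[0,0,-0.188,-0.0485,0.087,0,255],[0,0,-0.188,-0.0485,0.087,0,255],[0,0,-0.188,-0.0485,0.087,0,255],[0,0,-0.188,-0.0485,0.087,0,255],[0,0,-0.188,-0.0485,0.087,0,255]]]'

```text
time_s: 24.33
ee_pos: [0.5336, -0.0111, 0.0982]
orientation: [0.976, -0.218, 0.0, 0.0]
contact_force: [0.8, -0.1, -1.8]
width: 0.166
gripper_force: 62.0
```

```bash
cat > cov.py <<'E'
from m import *
s=get_state(); print(s['ee_pos'],2*np.degrees(np.arctan2(s['orientation'][1],s['orientation'][0])),s['width'],s['gripper_force'])
zt=s['ee_pos'][2]+.0131+.005
for n,roi,ctr in(('top',(230,190,345,330),(533.0,-12.75)),('side',(250,170,380,320),(536.9,-6))):
    c=cap(n); hsv=cv2.cvtColor(c['frame'],cv2.COLOR_RGB2HSV).astype(int);H,S=hsv[...,0],hsv[...,1]; W=cloud(c); Z=W[...,2]
    m=((H<6)|(H>174))&(S>110)&(abs(Z-zt)<.02); rect(c,m,zt,roi,n+' cover vs '+str(ctr))
    q=np.zeros_like(m); q[roi[1]:roi[3],roi[0]:roi[2]]=m[roi[1]:roi[3],roi[0]:roi[2]]
    P=W[q]; A=np.c_[P[:,:2]-P[:,:2].mean(0),np.ones(len(P))]; k=np.linalg.lstsq(A,P[:,2],rcond=None)[0]; print('n',len(P),'plane tilt xy',k[:2].round(3),'z',k[2].round(4),'expect',round(zt,4))
    ax=np.array([np.cos(np.radians(-25.1)),np.sin(np.radians(-25.1))]); ay=np.array([-ax[1],ax[0]])
    d=P[:,:2]*1000-np.array(ctr); print('nest-frame extents',np.percentile(d@ax,[1,99]).round(1),np.percentile(d@ay,[1,99]).round(1))
    hol=cv2.morphologyEx(q.astype(np.uint8),cv2.MORPH_CLOSE,np.ones((9,9)))&~q.astype(np.uint8)&1
    k,_,st,ce=cv2.connectedComponentsWithStats(hol)
    for i in range(1,k):
        if 8<st[i,4]<120:
            w=ray(c,*ce[i],zt)[:2]*1000-np.array(ctr); print('hole',ce[i].round(1),st[i,4],(w@ax).round(1),(w@ay).round(1))
a=c['frame'][170:330,240:400]; cv2.imwrite('pics/v8.png' if zt>.1 else 'pics/v9.png',cv2.resize(a,(560,560),interpolation=2)[...,::-1])
E
python3 cov.py
```

```text
[ 0.53363058 -0.01108137  0.09817187] -25.160889208503182 0.1655658327608357 61.99297785758972
top cover vs (533.0, -12.75) ctr [519.   10.1] size [67.8 33.8] ang 79.1
n 292 plane tilt xy [-0.048 -0.019] z 0.1173 expect 0.1163
nest-frame extents [-44.8  54.2] [-41.3  44. ]
hole [282.2 257.1] 21 -18.4 1.6
side cover vs (536.9, -6) ctr [535.8  -5.8] size [ 89.4 112.3] ang -23.6
n 1193 plane tilt xy [0.001 0.003] z 0.115 expect 0.1163
nest-frame extents [-55.4  53.7] [-45.2  41.3]
hole [342.1 243.5] 33 -45.4 -31.9
hole [288.2 249.1] 37 43.5 30.8
hole [321.3 249.3] 10 -15.4 0.9
hole [327.8 265.5] 22 -45.3 31.5
```

View pics/v8.png

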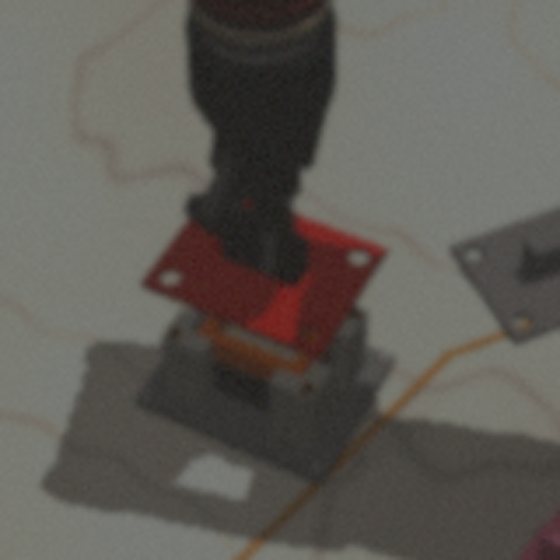

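The side view shows the cover level and square over the posts, with hole centres at (342,243), (288,249) and (328,265), within about 1 mm of the threads. Lower to about 1 cm above the posts.

Request:
servo_tool --increments '[[[0,0,0,0.0005,0,-0.006,255],[0,0,0,0.0005,0,-0.012,255],[0,0,0,0.0005,0,-0.018,255],[0,0,0,0.0005,0,-0.024,255],[0,0,0,0.0005,0,-0.03,255],[0,0,0,0.0005,0,-0.035,255],[0,0,0,0.0005,0,-0.037,255],[0,0,0,0.0005,0,-0.037,255],[0,0,0,0.0005,0,-0.037,255],[0,0,0,0.0005,0,-0.037,255]]]'

```text
time_s: 25.27
ee_pos: [0.534, -0.0103, 0.0615]
orientation: [0.976, -0.217, 0.0, -0.0]
contact_force: [0.4, -0.7, -2.0]
width: 0.169
gripper_force: 62.0
```

```bash
python3 cov.py
```

```text
[ 0.53404302 -0.0102859   0.06147243] -25.10659164736802 0.1691085226437474 61.99441909790039
top cover vs (533.0, -12.75) ctr [523.5   9.5] size [66.7 24.6] ang 79.1
n 184 plane tilt xy [-0.103 -0.031] z 0.081 expect 0.0796
nest-frame extents [-36.1  56. ] [-40.7  44.9]
hole [282.6 259.4] 29 -17.8 2.8
side cover vs (536.9, -6) ctr [536.   -5.4] size [ 89.6 111.2] ang -25.0
n 1148 plane tilt xy [0.003 0.002] z 0.0784 expect 0.0796
nest-frame extents [-54.9  53.4] [-44.8  42.2]
hole [341.  255.2] 29 -44.6 -30.9
hole [288.6 260.5] 33 44.6 30.9
hole [322.2 261.4] 11 -17.5 1.3
hole [327.5 276.8] 23 -44.9 31.3
```

Request:
servo_tool --increments '[[[0,0,0,0,0,0,255],[0,0,0,0,0,0,255],[0,0,0,0,0,0,255],[0,0,0,0,0,0,255],[0,0,0,0,0,0,255],[0,0,0,0,0,0,255],[0,0,0,0,0,0,255],[0,0,0,0,0,0,255],[0,0,0,0,0,0,255],[0,0,0,0,0,0,255]]]'

```text
time_s: 26.2
ee_pos: [0.5336, -0.0102, 0.0611]
orientation: [0.976, -0.217, -0.0, -0.0]
contact_force: [0.1, -0.5, -2.3]
width: 0.174
gripper_force: 62.0
```

```bash
python3 -c "
from plant import *
print(get_state()['ee_pos']); print(job_done())"
```

```text
[ 0.53359129 -0.01022982  0.06106745]
the job is handed in; nothing more can be done
None
```

I handed the job in at about 26 s without a verdict coming back: lamp and spacer are seated in the holder, and the cover is held level about 12 mm above the posts, with the three holes I could see within about 1 mm of their threads.

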